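# Shut the kit drawer and hold its locking pin through both eyes

## Robot

A 6-joint arm with a two-finger parallel gripper is mounted at the origin on the work surface. World frame = base frame: x ahead of the robot, y to its left, z up, the work surface at z = 0. Lengths are in mm, angles in rad, forces in N, time in s.
With the tool pointing down it reaches from about 300 to 775 mm from the base axis. Payload 14.6 kg.
Tool frame: the origin (TCP) lies midway between the tips of the shut fingers; the grasp point (between the pads) lies 19 mm behind it; z points along the fingers, y is the line along which they close (so a half turn about z gives the same grasp; the last joint's range is limited). The gripper opens to 94 mm and grips with 3 to 60 N. Pads are 16 mm wide; open, the fingers measure 119 mm over their backs; the gripper's body (75 mm by 177 mm) begins 78 mm behind the grasp point.
Start: joints at [1.076, 0.3, 1.521, -0, 1.321, -0.067], TCP at [228.175, 500.425, 205.446] pointing down, gripper open.
Joint ranges: [-3.03, 3.03], [-0.79, 2.21], [0.23, 2.52], [-1.04, 4.18], [0, 3.07], [-2.55, 2.55]. Speed limits (rad/s): [2.22, 2.22, 2.57, 3.14, 3.14, 3.14].

## Interface

Orientations are given as [roll, pitch, yaw] about the fixed x, y, z axes, in that order (R = Rz(yaw) Ry(pitch) Rx(roll)).
In Python, from cell import manip gives the robot as it stands.
- The arm moves only by the shell command python3 -m creep 'ROWS' [OPENING] [FORCE]. ROWS is text: rows parted by semicolons, each of 6 numbers parted by spaces: the shift along the tool's x, y, z normalised to -1 to 1, where 1 is 4 cm, then the turn, a rotation vector about the tool's x, y, z normalised to -1 to 1, where 1 is pi rad. In form: dx dy dz ax ay az; .... A call has 1 to 20 rows; each row shifts and turns the commanded pose from where the row before left it, along the tool's axes as they then stand; what a row does not reach is not made up. A row lasts 1/8 s, in which the tool goes at most 62.5 mm and 10.7 degrees, less where a joint would pass 70% of its speed; a pose out of reach is approached as far as the arm can. A call with a number of a shift or a turn outside -1 to 1 is refused whole. A call with a gripper value outside its range is refused whole. OPENING is the closure, from 0 (fully open) to 1 (shut), set as the call begins (- or left out, the last holds). The fingers move at their own pace and stop on an object; FORCE is the grip in N (left out, the last holds). Time passes only in rows, so rows that do not move let the fingers close. It gives the time, the measured TCP pose, the force, the opening and the grip force at its end, in the units of the state.
- manip.read_state(): the state, without advancing time (a new reading comes with each control period).
- manip.camera(name): name is "scene" or "top" or "wrist"; returns a dict with "color" (480x640x3 uint8, red, green, blue), "range_z" (480x640 float32, mm along the optical axis (not along the pixel's ray), 0 where there is no reading), "camera_matrix" (3x3 intrinsics, pixels), "T" (4x4, takes a point from camera to world coordinates). Camera axes: x right, y down, z forward; pixel columns grow to the right and rows downward; lengths in mm; the calibration is good to about 2 mm. A picture is of the moment at which its call begins.
- manip.sign_off(): hands the job in; it is judged then, once.
The state is a dict: "clock": time; "joints": joint angles; "qd": joint speeds; "effort": joint torques, N m; "eef_pos": TCP position; "eef_rot": TCP orientation; "wrist_force": force on the tool from outside, world axes, zero at the start; "moment": the same for the moment, N m; "finger_gap": finger opening in mm; "finger_force": force on a finger pad.
Only numpy, scipy, OpenCV 4.12 (cv2) and the standard library are available. Lean on these libraries where they do the work, as an engineer would, in place of code of your own. Each camera call takes 0.05 s, during which the arm holds its last target. There are 200 camera calls.

## Task

Push the open kit drawer fully home until it seats in its detent, then take the long plain steel locking pin out of the wooden tool block and thread it, tapered end down, through the eye on the cabinet's top edge and on through the eye on the drawer front. The pin has no head and would drop through, so finish while still holding it upright in the gripper, with the clip hole near its lower end showing below the lower eye and its end clear of the bench, ready for the clip to be fitted. Leave the other tools and things where they are.

Things in the scene. Friction and masses are not known exactly. Their poses are not given: they have to be found in the camera images.
- kit_drawer (a joint): opening in m of the drawer of the low grey steel cabinet (300 deep x 340 wide x 115 mm high, fixed, its front roughly facing the robot's right, -y): 0 fully home at its stop, 0.2 fully out. Friction about 1.5 N; about 13 mm from home it meets a sprung ball: 7 to 10 N pushes it over, and from about 5 mm on the ball draws it home and keeps it there
- drawer_handle (a point): middle of the drawer's steel bow handle, a round bar of 10 mm diameter and 100 mm long, parallel to the drawer front, 68 mm above the bench; the drawer's front face is 32 mm behind the bar's axis. Axes: x points into the cabinet (the way the drawer closes), y along the bar towards the lock, z up. The locking eyes' axis is 135 mm from here along y
- upper_eye (a point): centre of the top mouth of the upper eye, a steel bush fixed to the cabinet by a flat steel bracket on its top, overhanging the front: bore 20 mm, outside 30 mm, 24 mm long, upright, its top mouth 130 mm above the bench, its lower end at 106 mm. Axes as the handle's (z up, the bore's axis)
- lower_eye (a point): centre of the top mouth of the lower eye, a like steel bush on a bracket on the drawer's front, which moves with the drawer: bore 20 mm, outside 30 mm, 20 mm long, top mouth 76 mm above the bench, lower end at 56 mm. Its axis stands 32 mm in front of the drawer's front face; with the drawer home it lies straight below the upper eye
- tool_block: wooden block fixed to the bench, 210 x 70 x 60 mm high, with three upright blind holes in a row along its x axis at -70, 0 and +70 mm, each 17 mm wide and 45 mm deep, one tool in each. Origin: centre of its underside
- locking_pin: headless steel rod, 16 mm diameter, 180 mm long, 190 to 350 g, lower 10 mm tapered to 10 mm diameter, a 4 mm dark cross hole (for a clip) 14 mm from each end. Origin: centre of its lower, tapered end; z runs up along the rod. It starts upright in one of the block's three holes, its lower end 15 mm above the bench, its top at 195 mm, the tallest of the three tools
- cold_chisel: dark steel cold chisel, 16 mm diameter and 120 mm long, upright in another hole of the block, its top 135 mm above the bench. Origin: its lower end. To be left alone
- nut_driver: stubby nut driver with a fat orange handle (28 mm), 128 mm long, upright in another hole of the block, its top 143 mm above the bench. Origin: its lower end. To be left alone
- hammer: wooden-handled hammer lying on the bench. To be left alone
- wrench: steel spanner lying on the bench. To be left alone
- screw_jar: small glass jar with a steel lid, 60 mm wide, 75 mm high. Origin: under its centre. To be left alone
- aerosol: aerosol can, 66 mm wide, 200 mm high, standing at the back. Origin: under its centre. To be left alone
- tape_roll: grey roll of tape, 90 mm wide, 24 mm high, lying on the cabinet's top, 119 mm above the bench. Origin: under its centre. To be left alone
There are look-alikes about, which are no part of the job. Leave any orange or purple look-alike of the locking_pin alone.

How it is judged:
By the outcome, as a careful person would: the job done as asked, in the order asked, and still so for the second after the job is handed in, while the arm keeps its last pose, push and grip.
It also fails if it takes over 70 s, if anything falls off the work surface, if the arm or the gripper's body presses on something with over 40 N, if the wrist force passes 120 N, or if a joint passes its speed limit or range.

## Working session

There is one attempt and no reset: what is moved stays moved. The work goes in short steps, Python scripts to look and compute and a shell command to move; the robot and the scene stay as the last step left them, time stands still between calls to the robot, and variables do not carry over. Pictures are saved under pics/ and viewed, at most 10 in all, crops included, and the job is handed in when it is done.

```bash
mkdir -p pics; ls
cat > h.py <<'E'
import numpy as np,cv2
from cell import manip
def snap(n,f):
    c=manip.camera(n); cv2.imwrite(f'pics/{f}.png',c['color'][:,:,::-1]); np.savez(f'pics/{f}.npz',**c); return c
def pts(c):
    z=c['range_z'].astype(float);K=c['camera_matrix'];v,u=np.indices(z.shape)
    P=np.stack([(u-K[0,2])*z/K[0,0],(v-K[1,2])*z/K[1,1],z],-1)@c['T'][:3,:3].T+c['T'][:3,3]
    P[z==0]=np.nan; return P
E
python3 - <<'E'
from h import *
for n in('scene','top'):
    c=snap(n,n+'0');print(c['T'].round(2).tolist())
print(manip.read_state())
E
```

```text
pics
[[0.5, 0.69, -0.53, 1045.71], [0.87, -0.4, 0.3, -321.81], [-0.0, -0.61, -0.79, 859.03], [0.0, 0.0, 0.0, 1.0]]
[[0.0, -1.0, 0.08, 486.01], [-1.0, -0.0, -0.0, -44.43], [0.0, -0.08, -1.0, 1019.83], [0.0, 0.0, 0.0, 1.0]]
{'clock': 0.1, 'joints': array([ 1.07639138e+00,  3.00401969e-01,  1.52152168e+00, -2.33155465e-05,
        1.32067372e+00, -6.66127084e-02]), 'qd': array([-0.00115338, -0.00285253, -0.00046745, -0.00052116,  0.00162184,
        0.00163879]), 'effort': array([ 1.40149579e-03, -5.32639825e+01, -3.53287625e+01,  7.09608220e-02,
        2.34620314e-02, -2.35176043e-05]), 'eef_pos': array([228.07969689, 500.22623557, 204.94937035]), 'eef_rot': array([-3.14058866e+00, -4.43434890e-05,  2.71380618e+00]), 'wrist_force': array([ 0.20093993, -0.35779978, -1.4488676 ]), 'moment': array([0.02011099, 0.0113703 , 0.0162886 ]), 'finger_force': 0.0, 'finger_gap': 94.0983993393118}
```

View pics/top0.png

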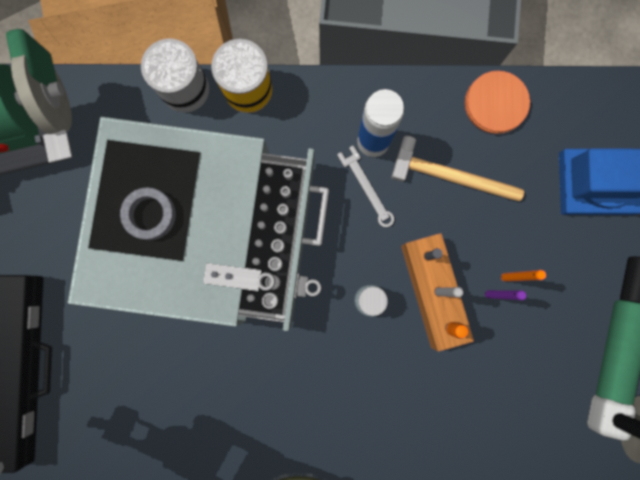

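View pics/scene0.png

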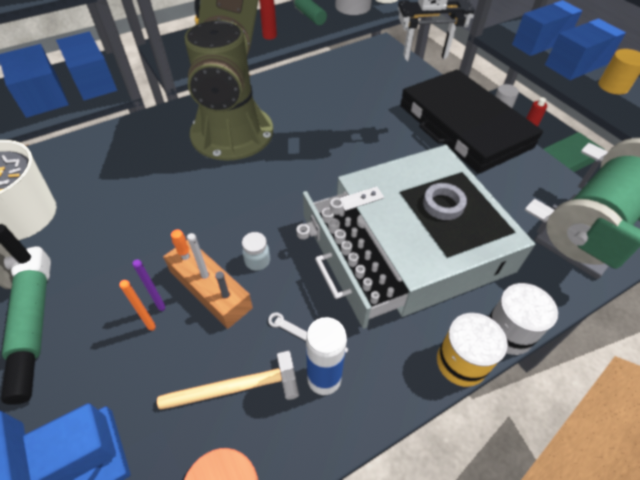

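The top view shows the cabinet at left with the drawer open to the right. Upper eye is at about (269,281), lower eye (313,287) and handle bar (320,215). The grey pin is in the block's middle hole, its top at (456,292), with the chisel at (432,254) and the orange driver at (459,331). The jar is at (371,300), close to the eyes.

```bash
cat > m.py <<'E'
from h import *
def load(n): return dict(np.load(f'pics/{n}.npz'))
def ray(c,u,v,z):
    d=c['T'][:3,:3]@np.linalg.inv(c['camera_matrix'])@[u,v,1];o=c['T'][:3,3];return o+d*(z-o[2])/d[2]
E
python3 - <<'E'
from m import *
c=load('top0');P=pts(c);print(c['camera_matrix'])
for n,u,v,z in[('upper',269,282,130),('lower',313,287,76),('handle',319,215,68),('pin',456,292,195),('jar',371,300,75),('chis',431,254,135),('drv',460,331,143),('orange',540,275,100),('purple',521,295,100)]:
    print(n,ray(c,u,v,z).round(1))
for s in('top0','scene0'):
    c=load(s);P=pts(c);x,y,z=P[...,0],P[...,1],P[...,2]
    def rep(n,m):
        Q=P[m]; print(s,n,len(Q), np.nanmean(Q,0).round(1) if len(Q) else '', (np.nanmin(Q,0).round(1),np.nanmax(Q,0).round(1)) if len(Q) else '')
        return Q
    pin=ray(load('top0'),456,292,195);near=lambda p,r:np.hypot(x-p[0],y-p[1])<r
    rep('pintop',near(pin,20)&(z>188)&(z<200)); rep('pinshaft',near(pin,25)&(z>80)&(z<188))
    up=ray(load('top0'),269,282,130);lo=ray(load('top0'),313,287,76);ha=ray(load('top0'),319,215,68)
    rep('upper',near(up,22)&(z>124)&(z<136)); rep('lower',near(lo,22)&(z>70)&(z<82))
    Q=rep('handle',near(ha,65)&(z>60)&(z<78)&(y<ha[1]+10))
    if len(Q)>5:
        vx,vy,a,b=cv2.fitLine(Q[:,:2].astype(np.float32),cv2.DIST_HUBER,0,.01,.01).ravel();print(vx,vy,a,b)
    # cabinet top rectangle
    m=(z>110)&(z<124)&(y>60)&(y<520)&(x>150)
    n,l,st,_=cv2.connectedComponentsWithStats(m.astype(np.uint8));k=1+st[1:,4].argmax()
    print('cab',cv2.minAreaRect(P[l==k][:,:2].astype(np.float32)))
    m=(z>55)&(z<66)&(near(pin,130))
    n,l,st,_=cv2.connectedComponentsWithStats(m.astype(np.uint8));k=1+st[1:,4].argmax()
    print('block',cv2.minAreaRect(P[l==k][:,:2].astype(np.float32)))
c=load('top0');im=c['color'][170:400,230:570,::-1];cv2.imwrite('pics/z.png',cv2.resize(im,None,fx=2.3,fy=2.3,interpolation=cv2.INTER_CUBIC))
E
```

```text
[[508.9025489    0.         324.20817776]
 [  0.         508.9025489  246.15476112]
 [  0.           0.           1.        ]]
upper [496.7  47.5 130. ]
lower [488.3 -28.3  76. ]
handle [623.7 -38.9  68. ]
pin [ 480.4 -261.4  195. ]
jar [ 464.5 -135.5   75. ]
chis [ 545.9 -234.9  135. ]
drv [ 413.7 -280.7  143. ]
orange [ 510.7 -439.2  100. ]
purple [ 474.6 -403.7  100. ]
top0 pintop 83 [ 480.  -264.3  194. ] (array([ 472.3, -271.9,  189.3]), array([ 486.9, -257.5,  198.9]))
top0 pinshaft 132 [ 480.1 -259.1  136.9] (array([ 472.2, -265.7,   80.2]), array([ 488.5, -256.9,  186.2]))
top0 upper 126 [497.6  53.4 129.2] (array([484.5,  38.9, 125.2]), array([512.4,  67.1, 132.2]))
top0 lower 119 [487.  -26.7  75. ] (array([473.5, -41.2,  70. ]), array([501.2,  -9.6,  78.7]))
top0 handle 371 [625.4 -43.6  71.6] (array([566.8, -55.8,  65.1]), array([676.8, -29.3,  77.5]))
0.9949136 -0.100732155 621.1074 -44.2151
cab ((606.093505859375, 218.56130981445312), (331.4836120605469, 341.0267639160156), 82.37420654296875)
block ((479.9986877441406, -265.5577392578125), (209.9925537109375, 71.4064712524414), 15.976190567016602)
scene0 pintop 58 [ 482.  -266.7  193. ] (array([ 471.8, -274. ,  188.1]), array([ 488.7, -259. ,  196.9]))
scene0 pinshaft 269 [ 485.8 -267.2  136. ] (array([ 478.1, -274.6,   80.1]), array([ 490. , -258.6,  187.6]))
scene0 upper 91 [498.7  50.9 128.5] (array([483.4,  37.5, 124.1]), array([512.4,  66.2, 132.5]))
scene0 lower 80 [487.2 -29.2  74.4] (array([472.4, -44. ,  70.4]), array([502. , -12.8,  78.6]))
scene0 handle 277 [628.7 -45.4  71.3] (array([567.1, -57.7,  65.5]), array([678.2, -29. ,  76.8]))
0.9958933 -0.09053467 623.7033 -46.523323
cab ((604.7681274414062, 217.16175842285156), (334.0693664550781, 343.34698486328125), 82.34236145019531)
block ((479.0921630859375, -266.7884521484375), (213.66554260253906, 70.93412780761719), 16.123857498168945)
```

View pics/z.png

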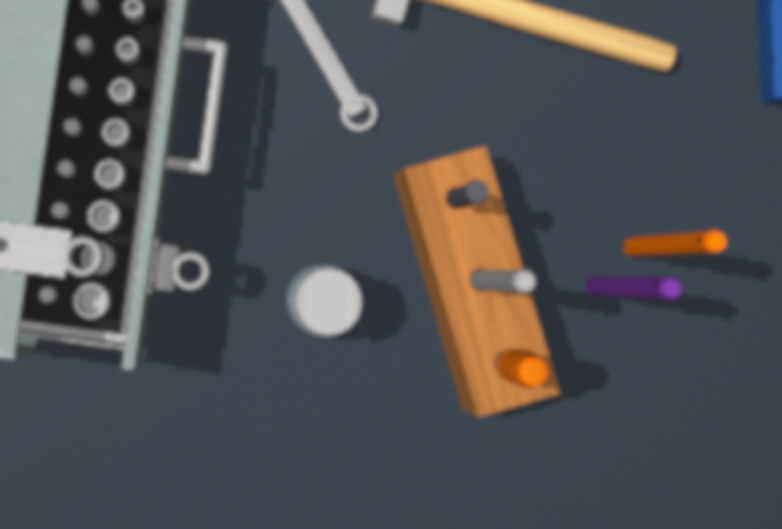

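Drawer is open by about 79 mm and closes along (0.133, 0.991). The bar middle is near (621,-46), and the pin is at about (480.5,-264.5). Next I move to a point in front of the handle with the fingers shut and the tool y axis along the closing direction.

```bash
python3 -m creep '0 0 0 0 0 -0.047;0 0 0 0 0 -0.047;-.68 -.78 0 0 0 0;-.68 -.78 0 0 0 0;-.68 -.78 0 0 0 0;-.68 -.78 0 0 0 0;-.68 -.78 0 0 0 0;-.68 -.78 0 0 0 0;-.68 -.78 0 0 0 0;-.68 -.78 0 0 0 0;-.68 -.78 0 0 0 0;-.68 -.78 0 0 0 0;-.68 -.78 0 0 0 0;-.68 -.78 0 0 0 0;-.68 -.78 0 0 0 0;-.68 -.78 0 0 0 0;-.68 -.78 0 0 0 0;-.68 -.78 0 0 0 0;-.68 -.78 0 0 0 0;0 0 0 0 0 0' 1 20
```

```text
clock: 2.6
eef_pos: [616.9, -88.5, 204.3]
eef_rot: [-3.141, -0.001, 3.007]
wrist_force: [-0.1, 0.0, -0.3]
finger_gap: 0.9
finger_force: 0.0
```

```bash
python3 -m creep '0 0 .94 0 0 0;0 0 .94 0 0 0;0 0 .94 0 0 0;0 0 .94 0 0 0;0 0 0 0 0 0;0 .3 0 0 0 0;0 .3 0 0 0 0;0 .2 0 0 0 0;0 .2 0 0 0 0;0 .2 0 0 0 0;0 .2 0 0 0 0;0 .2 0 0 0 0;0 .2 0 0 0 0;0 .2 0 0 0 0;0 0 0 0 0 0'
python3 - <<'E'
from m import *
snap('top','top1')
E
```

```text
clock: 4.47
eef_pos: [626.9, -6.3, 54.8]
eef_rot: [3.141, -0.001, 3.01]
wrist_force: [0.8, 0.2, 0.3]
finger_gap: 0.5
finger_force: 0.0
```

View pics/top1.png

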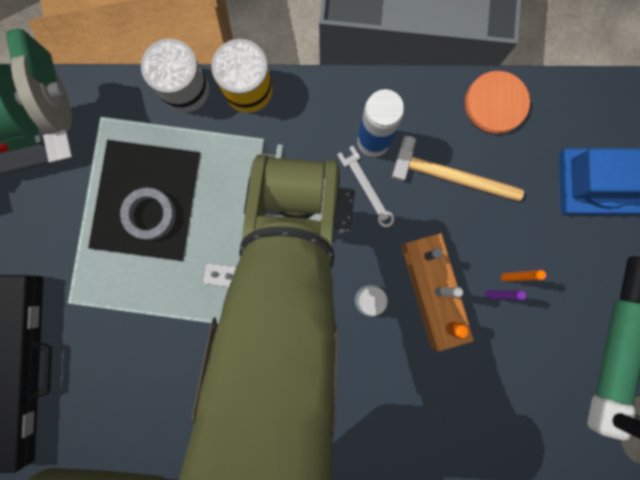

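The arm hides the handle, but the drawer front edge has moved from about column 311 to 281, so the push is working. I'll carry on gently.

```bash
python3 -m creep '0 .15 0 0 0 0;0 .1 0 0 0 0;0 .1 0 0 0 0;0 .1 0 0 0 0;0 0 0 0 0 0'; python3 -m creep '0 .05 0 0 0 0;0 .05 0 0 0 0;0 0 0 0 0 0';python3 -m creep '0 .05 0 0 0 0;0 0 0 0 0 0'
```

```text
clock: 5.15
eef_pos: [629.4, 10.9, 55.0]
eef_rot: [-3.142, -0.0, 3.009]
wrist_force: [-0.1, -1.0, -0.6]
finger_gap: 0.2
finger_force: 0.5
clock: 5.52
eef_pos: [630.0, 14.9, 55.0]
eef_rot: [3.141, 0.0, 3.009]
wrist_force: [-0.1, -0.8, 0.3]
finger_gap: -0.0
finger_force: 0.4
clock: 5.78
eef_pos: [630.3, 17.1, 55.1]
eef_rot: [3.141, 0.0, 3.009]
wrist_force: [0.6, 0.6, 0.7]
finger_gap: 0.6
finger_force: 0.0
```

```bash
for i in 1 2 3; do :; done; python3 -m creep '0 .06 0 0 0 0;0 0 0 0 0 0' | grep -E 'pos|wrist'; python3 -m creep '0 .06 0 0 0 0;0 0 0 0 0 0'| grep -E 'pos|wrist'; python3 -m creep '0 .06 0 0 0 0;0 0 0 0 0 0'| grep -E 'pos|wrist'
python3 - <<'E'
from m import *
c=snap('scene','sc1')
E
```

```text
eef_pos: [630.6, 19.5, 55.1]
wrist_force: [0.9, -1.0, -0.7]
eef_pos: [630.7, 19.8, 55.1]
wrist_force: [-1.6, -12.9, 1.9]
eef_pos: [630.7, 20.0, 55.2]
wrist_force: [-6.1, -25.3, 3.8]
```

View pics/sc1.png

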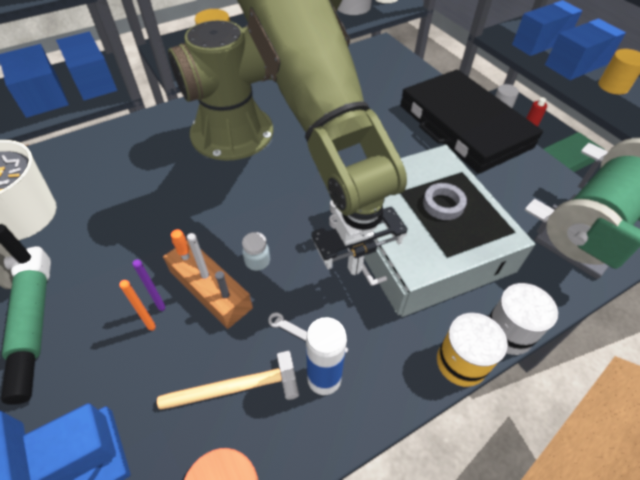

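The force built to 25 N at a hard stop, about 84 mm along, so the drawer is home; the scene view shows its front flush. I'll back off, lift and go over the pin.

```bash
python3 -m creep '0 -.75 0 0 0 0;0 -.75 0 0 0 0;0 0 -.95 0 0 0;0 0 -.95 0 0 0;0 0 -.95 0 0 0;0 0 -.95 0 0 0;0 0 -.95 0 0 0;.4 -.87 0 0 0 0;.4 -.87 0 0 0 0;.4 -.87 0 0 0 0;.4 -.87 0 0 0 0;.4 -.87 0 0 0 0;.4 -.87 0 0 0 0;.4 -.87 0 0 0 0;0 0 0 0 0 0;0 0 0 0 0 0' 0 40
python3 - <<'E'
from m import *
c=snap('wrist','w1');snap('top','top2');print(c['T'].round(3).tolist())
P=pts(c);z=P[...,2];m=(z>185)&(z<200)&(np.hypot(P[...,0]-480,P[...,1]+265)<25);print(m.sum(),P[m].mean(0) if m.any() else 0)
E
```

```text
clock: 8.57
eef_pos: [480.4, -261.8, 245.1]
eef_rot: [3.141, 0.0, 3.009]
wrist_force: [-0.3, 0.6, 0.0]
finger_gap: 93.8
finger_force: 0.0
[[0.132, 0.952, 0.276, 400.883], [0.991, -0.127, -0.037, -250.823], [0.0, 0.279, -0.96, 423.565], [0.0, 0.0, 0.0, 1.0]]
609 [ 479.67925883 -264.01444314  192.85727527]
```

View pics/w1.png

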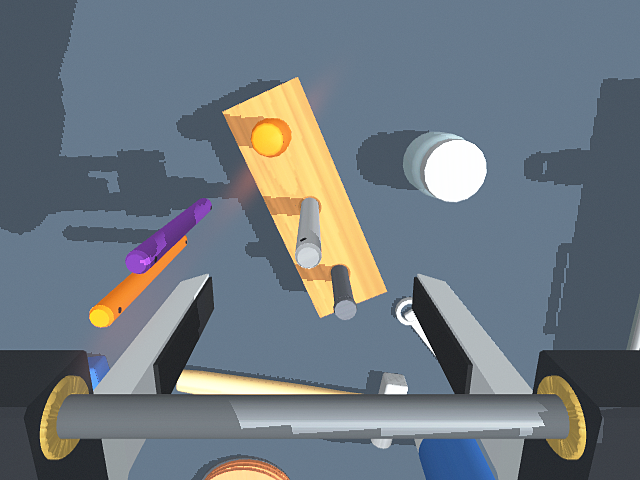

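The wrist view shows the grey pin's top at about (309,256), between the fingers, with the orange driver at (270,137) and the chisel at (343,300), both well away.

Run:
```python
from m import *
c=load('w1');print(ray(c,309,256,195))
P=pts(c);m=(abs(P[...,2]-194)<2.5)&(np.hypot(P[...,0]-480,P[...,1]+265)<20)
v,u=np.nonzero(m);print(u.mean(),v.mean(),u.min(),u.max(),v.min(),v.max(),ray(c,(u.min()+u.max())/2,(v.min()+v.max())/2,195))
c=load('top2');im=c['color'][240:320,190:330,::-1];cv2.imwrite('pics/z2.png',cv2.resize(im,None,fx=5.5,fy=5.5,interpolation=cv2.INTER_CUBIC))
```

```text
[ 480.45242824 -263.48390441  195.        ]
307.8285714285714 255.36122448979592 295 321 243 267 [ 479.76247451 -263.97951925  195.        ]
```

View pics/z2.png

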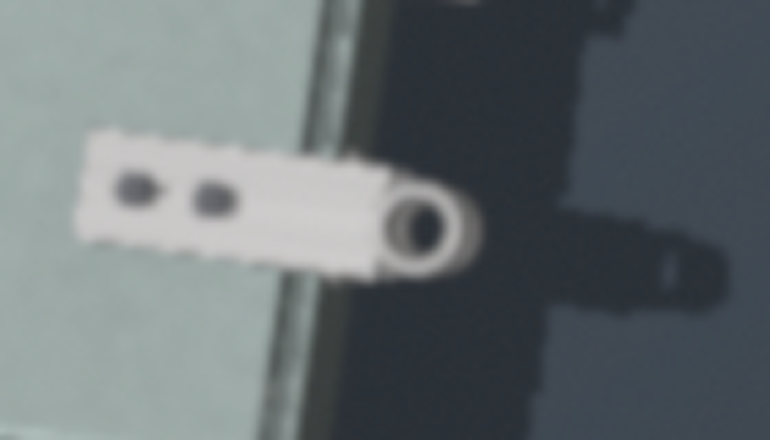

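```bash
python3 -m creep '0 -.055 0 0 0 0;0 0 .85 0 0 0;0 0 .85 0 0 0;0 0 .85 0 0 0;0 0 0 0 0 0;0 0 0 0 0 0'; python3 -m creep '0 0 0 0 0 0;0 0 0 0 0 0;0 0 0 0 0 0;0 0 0 0 0 0;0 0 0 0 0 0;0 0 0 0 0 0;0 0 0 0 0 0;0 0 0 0 0 0' 1 50
```

```text
clock: 9.43
eef_pos: [480.4, -264.7, 144.5]
eef_rot: [-3.141, 0.001, 3.009]
wrist_force: [0.2, -0.0, -1.1]
finger_gap: 93.8
finger_force: 0.0
clock: 10.42
eef_pos: [479.7, -264.5, 143.0]
eef_rot: [3.142, -0.0, 3.009]
wrist_force: [-1.0, -0.5, -0.7]
finger_gap: 17.3
finger_force: 0.0
```

```bash
python3 -m creep '0 0 0 0 0 0;0 0 0 0 0 0;0 0 0 0 0 0;0 0 0 0 0 0'; python3 -m creep '0 0 -.2 0 0 0;0 0 -.4 0 0 0;0 0 -.6 0 0 0;0 0 -.8 0 0 0;0 0 -.8 0 0 0;0 0 -.6 0 0 0;0 0 -.3 0 0 0;0 0 0 0 0 0'
```

```text
clock: 10.92
eef_pos: [479.7, -264.5, 143.0]
eef_rot: [3.142, -0.0, 3.009]
wrist_force: [0.5, -0.4, -1.0]
finger_gap: 15.6
finger_force: 50.0
clock: 11.92
eef_pos: [479.8, -264.5, 291.6]
eef_rot: [-3.141, 0.001, 3.009]
wrist_force: [0.9, -0.9, -3.5]
finger_gap: 15.6
finger_force: 50.0
```

```bash
python3 -m creep '.06 .4 0 0 0 0;.06 .8 0 0 0 0;.06 .8 0 0 0 0;.06 .8 0 0 0 0;.06 .8 0 0 0 0;.06 .8 0 0 0 0;.06 .8 0 0 0 0;.06 .8 0 0 0 0;.06 .8 0 0 0 0;.05 .7 0 0 0 0;0 .4 0 0 0 0;0 0 0 0 0 0;0 0 0 0 0 0'
python3 - <<'E'
from m import *
S=snap('scene','sc3');W=snap('wrist','w3')
for n,c,(u0,u1,v0,v1) in(('s',S,(300,420,130,250)),('w',W,(220,400,150,330))):
    T=np.linalg.inv(c['T'])
    for p in([498.3,52.6,130],[498.3,52.6,163]):
        q=c['camera_matrix']@(T[:3,:3]@p+T[:3,3]);print(n,p,q[:2]/q[2])
a=S['color'][130:250,290:410];b=W['color']
cv2.imwrite('pics/z3.png',np.hstack([cv2.resize(a,(480,480),interpolation=cv2.INTER_CUBIC),b[100:400,220:420][:,:].repeat(1,0) if 0 else cv2.resize(b[150:350,220:380],(320,400)) if 0 else cv2.resize(b[130:370,220:380],(320,480))])[:,:,::-1])
E
```

```text
clock: 13.55
eef_pos: [498.0, 51.3, 290.8]
eef_rot: [-3.141, -0.0, 3.009]
wrist_force: [-0.5, -0.3, -3.7]
finger_gap: 15.4
finger_force: 50.0
s [498.3, 52.6, 130] [336.45165194 202.58255915]
s [498.3, 52.6, 163] [337.05164308 192.26177127]
w [498.3, 52.6, 130] [313.8290253  212.05786678]
w [498.3, 52.6, 163] [313.94771055 221.99984152]
```

View pics/z3.png

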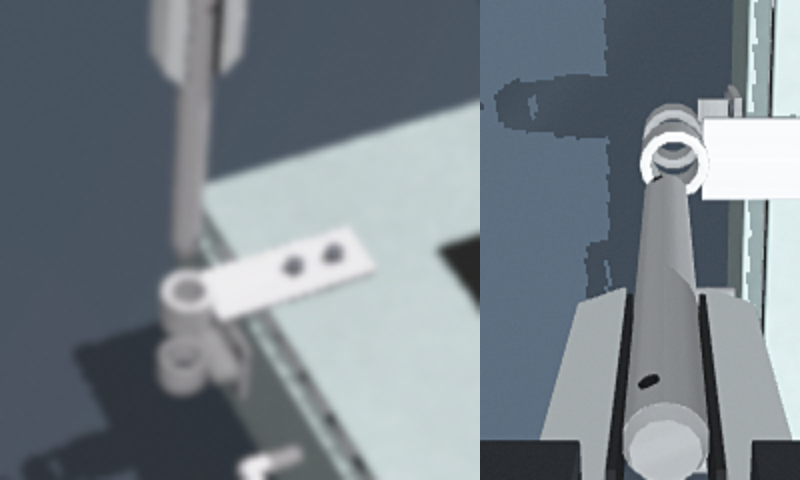

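Scene crop: pin tip at about (185,245), eye mouth at (189,290). Wrist crop: tip at about (671,180), eye ring at (674,165). The pin needs about 1.8 mm more in +y; then I lower it slowly while watching the force.

```bash
python3 -m creep '0 .045 0 0 0 0;0 0 .3 0 0 0;0 0 .3 0 0 0;0 0 0 0 0 0;0 0 0 0 0 0'
python3 - <<'E'
from m import *
W=snap('wrist','w4');S=snap('scene','sc4')
a=S['color'][150:230,300:380];b=W['color'][180:260,270:370]
cv2.imwrite('pics/z4.png',np.hstack([cv2.resize(a,(320,320),interpolation=cv2.INTER_CUBIC),cv2.resize(b,(400,320))])[:,:,::-1])
E
python3 -m creep '0 0 .15 0 0 0;0 0 .15 0 0 0;0 0 .15 0 0 0;0 0 .15 0 0 0;0 0 0 0 0 0;0 0 0 0 0 0'
```

```text
clock: 14.28
eef_pos: [498.4, 53.6, 267.2]
eef_rot: [-3.142, 0.0, 3.009]
wrist_force: [0.2, -0.4, -3.3]
finger_gap: 15.0
finger_force: 50.0
clock: 15.12
eef_pos: [498.4, 53.6, 243.2]
eef_rot: [3.142, 0.0, 3.009]
wrist_force: [-0.2, -0.9, -4.2]
finger_gap: 15.4
finger_force: 50.0
```

View pics/z4.png

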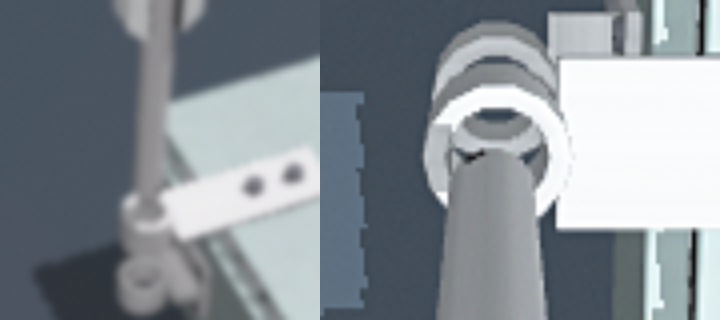

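In the wrist crop the tip is over the bore, about 1.3 mm to the -y side (pin at 493, ring centre at 499). No contact force yet. I'll shift 1 mm and continue.

```bash
python3 -m creep '0 .025 0 0 0 0;0 0 .15 0 0 0;0 0 .15 0 0 0;0 0 .15 0 0 0;0 0 .15 0 0 0;0 0 0 0 0 0;0 0 0 0 0 0'; python3 -m creep '0 0 .15 0 0 0;0 0 .15 0 0 0;0 0 .15 0 0 0;0 0 0 0 0 0;0 0 0 0 0 0';python3 -c "
from m import *
W=snap('wrist','w5');b=W['color'][160:280,250:390]
cv2.imwrite('pics/z5.png',cv2.resize(b,(700,600))[:,:,::-1])"
```

```text
clock: 16.0
eef_pos: [498.5, 54.6, 219.2]
eef_rot: [3.142, 0.0, 3.009]
wrist_force: [0.2, 0.7, -2.2]
finger_gap: 15.3
finger_force: 50.0
clock: 16.62
eef_pos: [498.5, 54.6, 201.2]
eef_rot: [3.142, 0.0, 3.009]
wrist_force: [-0.6, 0.2, -3.5]
finger_gap: 15.2
finger_force: 50.0
```

View pics/z5.png

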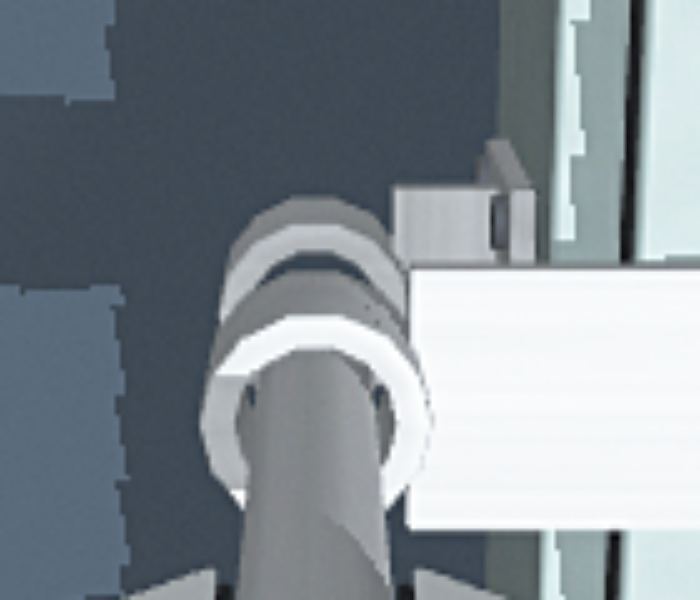

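The pin is centred in the upper ring (pin at column 313, ring centre at 316) and side force is near zero. The tip is entering the lower eye, so I continue down.

```bash
python3 -m creep '0 0 .15 0 0 0;0 0 .15 0 0 0;0 0 .15 0 0 0;0 0 0 0 0 0;0 0 0 0 0 0'; python3 -m creep '0 0 .15 0 0 0;0 0 .15 0 0 0;0 0 .15 0 0 0;0 0 .15 0 0 0;0 0 .15 0 0 0;0 0 0 0 0 0;0 0 0 0 0 0;0 0 0 0 0 0'
```

```text
clock: 17.3
eef_pos: [498.5, 54.6, 183.2]
eef_rot: [3.142, 0.0, 3.009]
wrist_force: [-0.2, -1.1, -3.2]
finger_gap: 15.5
finger_force: 50.0
clock: 18.3
eef_pos: [498.6, 54.6, 153.3]
eef_rot: [3.142, 0.0, 3.009]
wrist_force: [0.3, -0.8, -4.1]
finger_gap: 15.0
finger_force: 50.0
```

No pictures left to view, so I check with depth: pin top height, pin below the lower eye, and other objects unchanged.

Run:
```python
from m import *
W=manip.camera('wrist');P=pts(W);r=np.hypot(P[...,0]-498.5,P[...,1]-54.6)
m=(r<14)&(P[...,2]>185)&(P[...,2]<225);print('pin top z',np.percentile(P[m][:,2],[50,90,98]),m.sum())
S=manip.camera('scene');P=pts(S);r=np.hypot(P[...,0]-498.5,P[...,1]-54.6)
for a in range(15,150,8):
    m=(r<19)&(P[...,2]>=a)&(P[...,2]<a+8)
    if m.any():print(a,m.sum(),P[m][:,:2].mean(0).round(1),'spread',np.ptp(P[m]@S['T'][:3,0]).round(1))
A=load('scene0')['color'].astype(int);d=np.abs(A-S['color']).sum(-1)>60
n,l,st,ce=cv2.connectedComponentsWithStats(d.astype(np.uint8));print([s.tolist() for s in st[1:] if s[4]>25])
```

```text
pin top z [204.03648817 221.46891386 223.27694997] 4214
23 3 [501.6  49.3] spread 6.9
31 12 [502.8  48.2] spread 14.4
39 14 [503.6  49.3] spread 14.3
47 1 [510.3  50.1] spread 0.0
55 25 [506.3  46.5] spread 30.4
63 51 [504.9  55.1] spread 35.0
71 67 [501.5  48.8] spread 28.0
79 12 [503.8  49.5] spread 14.1
87 18 [504.   50.1] spread 13.8
95 6 [504.4  47.8] spread 11.3
103 17 [506.5  46.1] spread 27.1
111 42 [507.   51.3] spread 33.7
119 47 [505.   51.9] spread 34.1
127 66 [502.   48.9] spread 26.9
135 20 [503.   49.6] spread 15.4
143 16 [504.4  50.5] spread 13.0
[[185, 0, 64, 38, 1149], [256, 0, 78, 39, 1351], [398, 0, 21, 11, 167], [418, 0, 57, 59, 1009], [186, 8, 223, 329, 20409], [399, 11, 40, 51, 498], [235, 15, 11, 9, 63], [243, 28, 24, 42, 508], [170, 47, 21, 30, 252], [276, 46, 22, 8, 75], [205, 62, 33, 17, 127], [191, 67, 48, 40, 1128], [176, 78, 10, 9, 72], [181, 89, 10, 8, 67], [103, 98, 95, 69, 2710], [261, 110, 11, 13, 58], [379, 128, 9, 5, 35], [60, 170, 183, 113, 8148], [241, 231, 26, 21, 437], [232, 242, 60, 39, 416], [164, 298, 11, 7, 50], [149, 303, 7, 6, 31]]
```

Run:
```python
from m import *
A=load('scene0')['range_z'];S=manip.camera('scene')['range_z']
for n,(u,v) in dict(jar=(256,252),driver=(180,243),chisel=(223,285),tape=(445,202)).items():
    s=np.s_[v-18:v+18,u-18:u+18];print(n,(np.abs(A[s]-S[s])>12).sum())
print(manip.read_state()['wrist_force']); print(manip.sign_off())
```

```text
jar 10
driver 190
chisel 44
tape 11
[-0.25914725 -0.29161466 -3.95248652]
the job is handed in; nothing more can be done
None
```

I handed the job in with the drawer pushed to its stop, past the detent, and the pin upright in the grip through both eyes, its lower end about 25 mm above the bench and the clip hole about 17 mm below the lower eye; the final depth check showed the jar and tape unmoved, but more change around the chisel and nut driver (probably just the pin having gone from the block), which I didn't look into.

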